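# Insulation test of a repaired desk calculator

## Task

Run the insulation test on the repaired orange desk calculator, pressing with the fingertips and picking nothing up: first switch the calculator on at its own rocker, then push the test box's popped-out breaker button fully in, then switch the test box on at its rocker, and last press the red test button fully down and keep it down. Finish while still holding the red button down. Do not press the red button before the rest is set, and do not lift or shove the calculator or disturb the other things on the bench.

Things in the scene. Friction and masses are not known exactly. Their poses are not given: they have to be found in the camera images.
- calculator: Desk calculator, orange shell on brown base, 245 mm (its x, front to back) by 200 mm (y), 1.9 kg, loose on rubber feet. Origin: centre of the underside; x to its rear, y to its left, z up. Deck 56 mm high; keys in front (x -105 to -25 mm) to 66 mm; display hood at the rear (x over 60 mm) to 86 mm. Its on/off rocker is at the left between keys and hood, hinge at (20, 55, 63) mm
- calc_switch (a joint): The calculator's dark grey on/off rocker, 36 mm long (along the calculator's y), 24 mm wide, shallow V top hinged at the V. rad: 0 = off (the left, ON half, with white dot, stands up at 0.4 rad, the right half level), 0.4 = on (ON half level, 63 mm above the calculator's underside). Stays where it is left; needs 2 to 4 N straight down on the ON half, all the way
- calc_switch_on (a point): Centre of the top face of the ON half of the calculator's rocker, 12 mm from the hinge to the calculator's left; moves with the rocker (4.7 mm lower when on). The black frame around the rocker (44 by 32 mm) is 2 mm lower than the level half
- testbox: Grey-green steel test box with aluminium top panel, 170 mm (its x, front to back) by 250 mm (y) by 85 mm high, fixed. Origin: centre of the underside; x to its rear, y to its left, z up. Along the front of the panel, at x -35 mm: rocker (y 80), breaker button (y 5), red button (y -75 mm). Behind them (x over 7 mm): meter, socket, lamps, terminals, up to 18 mm above the panel
- main_switch (a joint): The test box's dark grey on/off rocker, same make as the calculator's, 36 mm long along the box's x, hinge at (-35, 80, 93) mm of the box. rad: 0 = off (the rear, ON half, with white dot, stands up at 0.4 rad), 0.4 = on (ON half level, 93 mm above the box's underside). Stays where it is left; needs 2 to 4 N straight down on the ON half, all the way
- main_switch_on (a point): Centre of the top face of the ON half of the test box's rocker, 12 mm from the hinge towards the box's rear; moves with the rocker (4.7 mm lower when on)
- breaker (a joint): Push-to-reset breaker button, black cap 16 mm across with a white band round its stem, in a 26 mm steel nut 4 mm high. m pushed in: 0 = popped out (top 15.5 mm above the panel), 0.007 = fully in (top 8.5 mm above the panel). Pushes straight down against about 3 N and stays where it is left
- breaker_top (a point): Centre of the top of the breaker button; moves with it
- red_button (a joint): Red mushroom push button, head 40 mm across. m pressed: 0 = up (top 27 mm above the panel), 0.008 = fully down (top 19 mm above the panel). Springs back; 2 N starts it, 6 N holds it fully down
- red_button_top (a point): Centre of the top of the red button; moves with it
- transformer: Grey metal transformer block, 78 by 58 by 53 mm high, loose; to be left alone. Origin: centre of the underside
- screwdriver: Chrome screwdriver with green handle, about 200 mm long, lying at the back across the bench; to be left alone
- standoff_a: Brass standoff post, 16 mm across, 46 mm high, standing loose between the test box and the calculator; to be left alone. Origin: centre of the underside
- standoff_b: Second brass standoff post, the same, standing farther back; to be left alone
- screw_jar: Jar of screws with yellow cap, 54 mm across, 65 mm high, at the left; to be left alone
- spare_shell: Empty orange half shell of a small calculator, 85 by 150 by 28 mm, open side up, at the front left; to be left alone. Origin: centre of the underside
- solder_reel: Blue reel, 56 mm across, 40 mm high, standing flat at the front right; to be left alone

How it is judged:
On the way, in this order (a step that is already met when the one before it is completed fails the run):
1. the calculator is switched on at its rocker (value of joint calc_switch above 0.3 rad), for 0.1 s.
2. the breaker button is pushed in (value of joint breaker above 0.0055 m), for 0.1 s.
3. the test box is switched on at its rocker (value of joint main_switch above 0.3 rad), for 0.1 s.
4. the red test button is pressed down by the fingers (value of joint red_button above 0.006 m and contact force between the fingers and testbox above 2 N), for 0.2 s.
At the end, for the whole second after the job is handed in: Both rockers on (beyond 0.3 of 0.4 rad), the breaker in (more than 5.5 of 7 mm), and the red button held down by the fingers (more than 6 of 8 mm, with more than 2 N on the test box) through the last second (all of step 4 and value of joint each of calc_switch, main_switch above 0.3 rad and value of joint breaker above 0.0055 m); the arm keeps its last pose, push and grip.
It fails at once if the red button pressed more than 3 mm before both rockers are on and the breaker is in (value of joint red_button above 0.003 m and (value of joint any of calc_switch, main_switch below 0.3 rad or value of joint breaker below 0.0055 m)).
It fails at once if the calculator shoved by more than 15 mm or lifted by more than 8 mm (distance of calculator from where it was at the start of the episode above 0.015 m or height (world z) of calculator above 0.008 m).
It fails at once if the arm or the gripper's body, not the fingers, pushes on the calculator or the test box with more than 3 N (contact force between the arm and calculator above 3 N or contact force between the arm and testbox above 3 N).
It fails at once if another thing on the bench disturbed (moved more than 20 mm) (distance of any of transformer, screwdriver, standoff_a, standoff_b, screw_jar, spare_shell, solder_reel from where it was at the start of the episode above 0.02 m).
It fails at once if a brass standoff knocked over (angle between any of standoff_a, standoff_b's own z axis and vertical above 0.6 rad).
It also fails if it takes over 54 s, if anything falls off the work surface, if the arm or the gripper's body presses on something with over 40 N, if the wrist force passes 120 N, or if a joint passes its speed limit or range.

## Robot

A 6-joint arm with a two-finger parallel gripper is mounted at the origin on the work surface. World frame = base frame: x ahead of the robot, y to its left, z up, the work surface at z = 0. Lengths are in m, angles in rad, forces in N, time in s.
With the tool pointing down it reaches from about 0.4 to 0.925 m from the base axis. Payload 12.5 kg.
Tool frame: the origin (TCP) lies between the finger pads; the fingertips stand 25 mm ahead of it and the grasp point (between the pads) lies 6 mm ahead of it (nose_length is the distance from the TCP to the fingertips, in m); z points along the fingers, y is the line along which they close (so a half turn about z gives the same grasp; the last joint's range is limited). The gripper opens to 95 mm and grips with 3 to 60 N. Pads are 20 mm wide; open, the fingers measure 119 mm over their backs; the gripper's body (75 mm by 180 mm) begins 59 mm behind the grasp point.
Start: joints at [-1.436, 0.491, 1.559, -0, 1.092, -0.106], TCP at [0.149, -0.607, 0.24] pointing down, gripper open.
Joint ranges: [-3.1, 3.1], [-0.84, 2.19], [0.05, 2.79], [-1.13, 4.28], [0.06, 2.93], [-2.69, 2.69]. Speed limits (rad/s): [2.22, 2.22, 2.79, 3.14, 3.14, 3.14].

## Interface

Orientations are given as [roll, pitch, yaw] about the fixed x, y, z axes, in that order (R = Rz(yaw) Ry(pitch) Rx(roll)).
In Python, from rig import get_state, snapshot, sign_off, nose_length gives the robot as it stands. The module is installed in compiled form; this text tells all that it offers.
- The arm moves only by the tool move_arm, never from a script. Its argument "plan" is a list that holds one entry, the list of rows, each a list of 7 numbers: the opening, from 0 (shut) to 1 (fully open), then the shift along the tool's x, y, z as a fraction of full scale, then the turn, a rotation vector about the tool's x, y, z as a fraction of full scale. In form: [[[gripper, tx, ty, tz, rx, ry, rz], ...]]. A call has 1 to 8 rows; each row is the pose to reach, as a shift and turn from the pose commanded when the call began, along the tool's axes at that moment; what a row does not reach only later rows make up. Full scale, the value 1, is 0.6 m for a shift and 60 degrees for a turn. A row lasts 1/10 s, in which the tool goes at most 50 mm and 8.59 degrees, less where a joint would pass 70% of its speed; a pose out of reach is approached as far as the arm can. A call with a number of a shift or a turn outside -1 to 1 is refused whole. A call with a gripper value outside its range is refused whole. The fingers move at their own pace and stop on an object; "force" is the grip in N (left out, the last holds). Time passes only in rows, so rows that repeat a pose let the fingers close. It gives the time, the measured TCP pose, the force, the opening and the grip force at its end, in the units of the state.
- get_state(): the state, without advancing time (a new reading comes with each control period).
- snapshot(name): name is "scene" or "top"; returns a dict with "pixels" (400x640x3 uint8, red, green, blue), "z_map" (400x640 float32, m along the optical axis (not along the pixel's ray), 0 where there is no reading), "mtx" (3x3 intrinsics, pixels), "k1" (the pictures are not rectified: a ray, as slopes to the right and down, at radius r is drawn at 1 + k1 r^2 times it, then the intrinsics apply), "R" (3x3) and "t" (3): a world point X has camera coordinates R X + t. Camera axes: x right, y down, z forward; pixel columns grow to the right and rows downward; lengths in m; the calibration is good to about 2 mm. A picture is of the moment at which its call begins.
- sign_off(): hands the job in; it is judged then, once.
The state is a dict: "t": time; "joint_positions": joint angles; "dq": joint speeds; "joint_efforts": joint torques, N m; "tcp_pos": TCP position; "ee_rot": TCP orientation; "force": force on the tool from outside, world axes, zero at the start; "wrist_torque": the same for the moment, N m; "width": finger opening in m; "grasp_force": force on a finger pad.
Only numpy, scipy, OpenCV 4.12 (cv2) and the standard library are available. Lean on these libraries where they do the work, as an engineer would, in place of code of your own. Each camera call takes 0.05 s, during which the arm holds its last target. There are 200 camera calls.

## Working session

There is one attempt and no reset: what is moved stays moved. The work goes in short steps, Python scripts to look and compute and a tool call to move; the robot and the scene stay as the last step left them, time stands still between calls to the robot, and variables do not carry over. Pictures are saved under pics/ and viewed, at most 10 in all, crops included, and the job is handed in when it is done.

Besides the shell and the picture viewer there is one more tool, called as name(argument=value, ...) on one line, values as JSON. move_arm: Moves the arm, as the interface text tells. Shift numbers are shares of 0.6 m and turn numbers shares of 60 degrees, none past 1 either way. Its arguments: {"type":"object","properties":{"plan":{"type":"array"},"force":{"type":"number"}},"required":["plan"]}

```bash
mkdir -p pics
cat > h.py <<'E'
import numpy as np, cv2
from rig import *
def ray(s,uv):
    K=s["mtx"];uv=np.atleast_2d(np.asarray(uv,float))
    d=cv2.undistortPoints(uv.reshape(-1,1,2),np.array(K,float),np.array([s["k1"],0,0,0],float)).reshape(-1,2)
    d=np.c_[d,np.ones(len(d))]
    R=np.array(s["R"]);t=np.array(s["t"])
    return -R.T@t, d@R, d
def plane(s,uv,z):
    c,d,_=ray(s,uv); return c+d*((z-c[2])/d[:,2])[:,None]
def depthpt(s,uv):
    c,d,_=ray(s,uv); uv=np.atleast_2d(uv)
    z=np.array([s["z_map"][int(round(v)),int(round(u))] for u,v in uv]); return c+d*z[:,None]
E
python3 - <<'E'
from h import *
import pickle
for n in("scene","top"):
    s=snapshot(n); pickle.dump(s,open(n+".pkl","wb")); cv2.imwrite(f"pics/{n}.png",s["pixels"][:,:,::-1])
    print(n,s["mtx"].tolist(),s["k1"],ray(s,[320,200])[0],s["R"])
print(get_state(), nose_length)
E
```

```text
scene [[498.82274562012566, 0.0, 324.7839968525821], [0.0, 498.82274562012566, 193.83282568077024], [0.0, 0.0, 1.0]] -0.00922644407343962 [1.90487055 0.19624716 1.06685011] [[-0.16139296  0.98676234  0.0158871 ]
 [ 0.5643263   0.10548276 -0.81878521]
 [-0.80962222 -0.12318066 -0.57388012]]
top [[407.7839944239287, 0.0, 316.3275639126311], [0.0, 407.7839944239287, 208.40894181124708], [0.0, 0.0, 1.0]] -0.033885741060600896 [ 0.33107681 -0.03256064  1.41887716] [[ 0.02911111 -0.99945654 -0.01546524]
 [-0.98984006 -0.02666993 -0.13966164]
 [ 0.13917328  0.01937382 -0.99007851]]
{'t': 0.1, 'joint_positions': array([-1.43560681e+00,  4.91522803e-01,  1.55939972e+00,  2.66190796e-06,
        1.09167773e+00, -1.05587107e-01]), 'dq': array([-0.00031637, -0.00230186, -0.00026881,  0.00061996, -0.00094898,
       -0.00095668]), 'joint_efforts': array([ 3.84966843e-03, -6.13622332e+01, -2.58607131e+01,  6.94256206e-02,
        4.69965313e-02, -6.05670198e-05]), 'tcp_pos': array([ 0.14904044, -0.60677504,  0.23910169]), 'ee_rot': array([-3.14059092e+00, -1.08539420e-04,  2.40775341e-01]), 'force': array([-0.6988289 ,  0.21674307,  0.21288898]), 'wrist_torque': array([ 0.06923501, -0.00300801, -0.00206467]), 'grasp_force': 0.0, 'width': 0.09500557103758137} 0.025
```

View pics/scene.png

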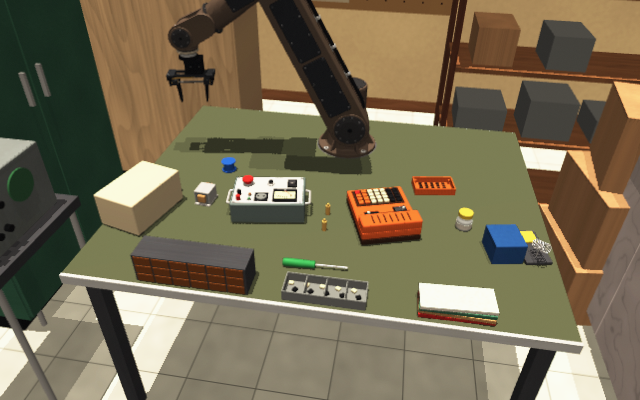

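View pics/top.png

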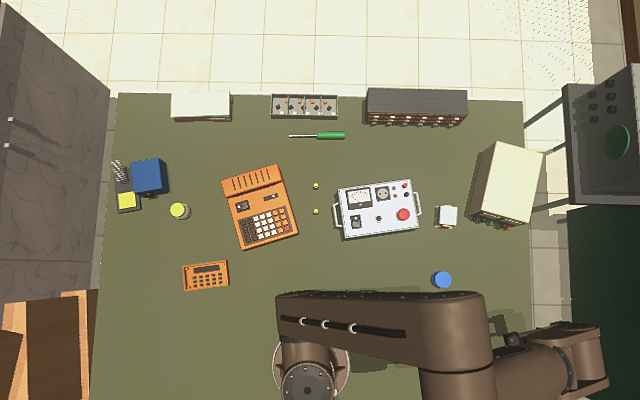

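The top view shows the calculator at about (260,208) with its rocker near (242,205). The test box rocker is near (355,221), the breaker near (379,218) and the red button near (403,214). I'll enlarge these areas.

Run:
```python
from h import *
import pickle
s=pickle.load(open("top.pkl","rb"));c=pickle.load(open("scene.pkl","rb"))
a=s["pixels"][155:255,215:305,::-1]; b=s["pixels"][170:245,328:428,::-1]
A=cv2.resize(a,None,fx=4,fy=4,interpolation=cv2.INTER_CUBIC);B=cv2.resize(b,None,fx=4,fy=4,interpolation=cv2.INTER_CUBIC)
o=np.zeros((400,760,3),np.uint8);o[:400,:360]=A;o[:300,360:760]=B
cv2.imwrite("pics/crop.png",o)
def masks(s,tag,roi):
    hsv=cv2.cvtColor(s["pixels"],cv2.COLOR_RGB2HSV);x0,y0,x1,y1=roi['red']
    m=((hsv[...,0]<6)|(hsv[...,0]>174))&(hsv[...,1]>150)&(hsv[...,2]>120);z=np.zeros_like(m);z[y0:y1,x0:x1]=m[y0:y1,x0:x1]
    n,l,st,ce=cv2.connectedComponentsWithStats(z.astype(np.uint8))
    for i in range(1,n):
        if st[i,4]>8:print(tag,'red',st[i],ce[i],depthpt(s,ce[i]),plane(s,ce[i],.110))
masks(s,'top',{'red':(385,195,428,235)});masks(c,'scene',{'red':(235,170,265,190)})
for n,uv in dict(calcrk=(242,205),boxrk=(355,221),brk=(379,218),panel=(367,225),hood=(252,180),deckcalc=(262,205)).items(): print(n,depthpt(s,uv))
# panel-top corners from light mask, depth
v,u=np.mgrid[165:250,320:435]
uv=np.c_[u.ravel(),v.ravel()];P=depthpt(s,uv)
k=(abs(P[:,2]-.085)<.006); pu=uv[k].astype(np.float32)
W=plane(s,pu,.085)[:,:2].astype(np.float32); print('box',cv2.minAreaRect(W),cv2.minAreaRect(W)and cv2.boxPoints(cv2.minAreaRect(W)).round(3).tolist(),np.median(P[k,2]))
v,u=np.mgrid[155:260,212:308]
uv=np.c_[u.ravel(),v.ravel()];P=depthpt(s,uv)
k=(P[:,2]>.03)&(P[:,2]<.1)
r=cv2.minAreaRect(P[k,:2].astype(np.float32));print('calc',r,cv2.boxPoints(r).round(3).tolist())
```

```text
top red [398 209  11  11  53] [403.33962264 213.43396226] [[ 0.50640982 -0.28869016  0.108788  ]] [[ 0.50624762 -0.28845321  0.11      ]]
scene red [243 175  10   9  68] [247.5        178.63235294] [[ 0.51797824 -0.28687954  0.11311933]] [[ 0.51344219 -0.28845969  0.11      ]]
calcrk [[0.52679444 0.24553716 0.06114813]]
boxrk [[ 0.4791331  -0.13395698  0.09487261]]
brk [[ 0.49084129 -0.21175414  0.0970374 ]]
panel [[ 0.46807751 -0.17421613  0.08533627]]
hood [[0.60910306 0.21194422 0.08354112]]
deckcalc [[0.5292538  0.17839691 0.05670157]]
box ((0.5258290767669678, -0.20919740200042725), (0.1689469963312149, 0.24910272657871246), 9.733915328979492) [[0.421999990940094, -0.10100000351667404], [0.46399998664855957, -0.34599998593330383], [0.6299999952316284, -0.3179999887943268], [0.5879999995231628, -0.07199999690055847]] 0.08438746097801664
calc ((0.5230986475944519, 0.1867780089378357), (0.24602648615837097, 0.20068871974945068), 18.742733001708984) [[0.37400001287460327, 0.24199999868869781], [0.4390000104904175, 0.052000001072883606], [0.671999990940094, 0.13099999725818634], [0.6069999933242798, 0.32100000977516174]]
```

View pics/crop.png

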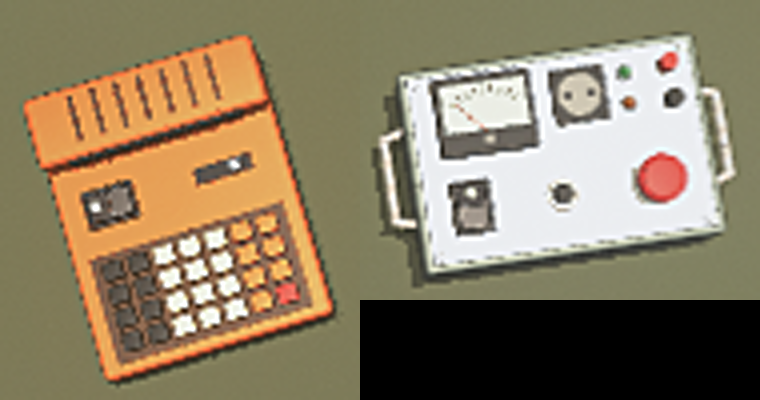

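The calculator's yaw is about 18.7° and the box's about 9.7°. The red, breaker and rocker points computed from those poses agree with direct depth to about 2 mm. White dots mark the left half of the calculator's rocker and the rear half of the box's. I'll work out the moves next.

```bash
cat >> h.py <<'E'
from scipy.spatial.transform import Rotation as Ro
def go(xyz,yaw,st=None):
    st=st or get_state(); R=Ro.from_euler('xyz',st["ee_rot"])
    d=R.inv().apply(np.array(xyz)-st["tcp_pos"])/.6
    w=(R.inv()*Ro.from_euler('xyz',[np.pi,0,np.radians(yaw)])).as_rotvec()/np.radians(60)
    print('move',d.round(4),w.round(4)); 
def loc(c,yaw,p):
    a=np.radians(yaw);return np.array(c)+np.array([[np.cos(a),-np.sin(a)],[np.sin(a),np.cos(a)]])@p
C=(.5231,.1868);B=(.5258,-.2092)
CS=loc(C,18.7,[.02,.068]);BR=loc(B,9.7,[-.035,.005]);MS=loc(B,9.7,[-.022,.08]);RB=loc(B,9.7,[-.035,-.075])
E
python3 -c "
from h import *
print(CS,BR,MS,RB); go((.5,-.28,.24),53)"
```

```text
[0.52024252 0.25762256] [ 0.49045793 -0.21016861] [ 0.49063537 -0.13405049] [ 0.50393708 -0.28902489]
move [ 0.6979 -0.3894 -0.001 ] [-9.000e-04 -4.000e-04 -6.534e-01]
```

move_arm(plan=[[[0, 0.7, -0.39, 0, 0, 0, -0.65], [0, 0.7, -0.39, 0, 0, 0, -0.65], [0, 0.7, -0.39, 0, 0, 0, -0.65], [0, 0.7, -0.39, 0, 0, 0, -0.65], [0, 0.7, -0.39, 0, 0, 0, -0.65], [0, 0.7, -0.39, 0, 0, 0, -0.65], [0, 0.7, -0.39, 0, 0, 0, -0.65], [0, 0.7, -0.39, 0, 0, 0, -0.65]]], force=20)

```text
t: 0.9
tcp_pos: [0.4432, -0.3329, 0.2396]
ee_rot: [-3.141, 0.0, 0.921]
force: [0.2, -1.2, 1.1]
width: 0.0369
grasp_force: 0.0
```

```bash
python3 -c "
from h import *
print(get_state()['tcp_pos'],get_state()['width']); go((CS[0],CS[1],.2),108.7)"
```

```text
[ 0.4431706  -0.332903    0.23956948] 0.03688133200948052
move [ 0.8616 -0.4928  0.0659] [-1.000e-04  0.000e+00 -9.318e-01]
```

move_arm(plan=[[[0, 0.86, -0.49, 0, 0, 0, -0.93], [0, 0.86, -0.49, 0, 0, 0, -0.93], [0, 0.86, -0.49, 0, 0, 0, -0.93], [0, 0.86, -0.49, 0, 0, 0, -0.93], [0, 0.86, -0.49, 0, 0, 0, -0.93], [0, 0.86, -0.49, 0, 0, 0, -0.93], [0, 0.86, -0.49, 0, 0, 0, -0.93], [0, 0.86, -0.49, 0, 0, 0, -0.93]]])

```text
t: 1.7
tcp_pos: [0.4942, 0.064, 0.2396]
ee_rot: [-3.141, 0.0, 1.898]
force: [0.9, -0.3, -0.1]
width: 0.0004
grasp_force: 0.0
```

```bash
python3 -c "
from h import *
go((CS[0],CS[1],.14),108.7)"
```

```text
move [0.2916 0.1448 0.1659] [-0.0001  0.0001  0.0008]
```

move_arm(plan=[[[0, 0.292, 0.145, 0.1, 0, 0, 0], [0, 0.292, 0.145, 0.1, 0, 0, 0], [0, 0.292, 0.145, 0.1, 0, 0, 0], [0, 0.292, 0.145, 0.1, 0, 0, 0], [0, 0.292, 0.145, 0.166, 0, 0, 0], [0, 0.292, 0.145, 0.166, 0, 0, 0], [0, 0.292, 0.145, 0.166, 0, 0, 0], [0, 0.292, 0.145, 0.166, 0, 0, 0]]])

```text
t: 2.5
tcp_pos: [0.5216, 0.255, 0.1416]
ee_rot: [3.14, 0.0, 1.894]
force: [-0.1, -0.5, 0.1]
width: 0.0003
grasp_force: 0.0
```

```bash
python3 -c "
from h import *
import numpy as np
s=snapshot('top');cv2.imwrite('pics/c1.png',cv2.resize(s['pixels'][160:250,195:315,::-1],None,fx=5,fy=5,interpolation=cv2.INTER_CUBIC))
st=get_state();print(st['tcp_pos'],st['force'])
go((CS[0],CS[1],.1),108.7);go((CS[0],CS[1],.088),108.7)"
```

```text
[0.52174461 0.25500904 0.14183156] [-0.72449665  0.05774587  0.94882758]
move [ 0.0049 -0.0012  0.0697] [ 0.0022  0.0001 -0.003 ]
move [ 0.0049 -0.0012  0.0897] [ 0.0022  0.0001 -0.003 ]
```

View pics/c1.png

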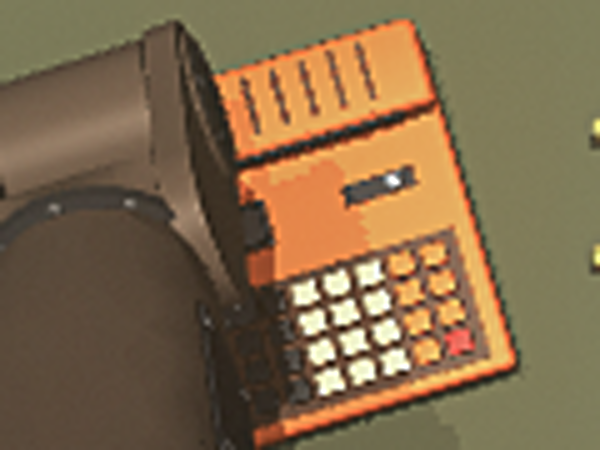

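The gripper sits over the left half of the rocker; only the rocker's right part shows, at about (258,225) in the crop. I'll press gradually.

move_arm(plan=[[[0, 0.005, 0, 0.05, 0, 0, 0], [0, 0.005, 0, 0.065, 0, 0, 0], [0, 0.005, 0, 0.072, 0, 0, 0], [0, 0.005, 0, 0.076, 0, 0, 0], [0, 0.005, 0, 0.08, 0, 0, 0], [0, 0.005, 0, 0.083, 0, 0, 0], [0, 0.005, 0, 0.086, 0, 0, 0], [0, 0.005, 0, 0.087, 0, 0, 0]]])

```text
t: 3.35
tcp_pos: [0.5203, 0.2588, 0.0882]
ee_rot: [3.141, -0.0, 1.895]
force: [-2.9, 1.2, 11.6]
width: 0.0008
grasp_force: 5.6
```

```bash
python3 -c "
from h import *
st=get_state();print(st['tcp_pos'],st['force'])
go((CS[0],CS[1],.088),108.7)"
```

```text
[0.52032887 0.25882262 0.08819603] [-2.88052776  1.18845556 11.59347063]
move [-0.0018 -0.0008  0.0003] [ 0.001  -0.     -0.0016]
```

The tip stopped at 63.2 mm with 11.6 N, so the rocker is level. I'll lift and check with a picture.

move_arm(plan=[[[0, 0, 0, 0, 0, 0, 0], [0, 0, 0, -0.08, 0, 0, 0], [0, 0, 0, -0.2, 0, 0, 0], [0, 0, 0, -0.2, 0, 0, 0], [0, -0.3, 0, -0.2, 0, 0, 0.3], [0, -0.3, 0, -0.2, 0, 0, 0.3], [0, -0.3, 0, -0.2, 0, 0, 0.3], [0, -0.3, 0, -0.2, 0, 0, 0.3]]])

```text
t: 4.15
tcp_pos: [0.5781, 0.0849, 0.2078]
ee_rot: [3.141, 0.001, 1.579]
force: [-0.9, 1.1, 0.3]
width: 0.0007
grasp_force: 0.0
```

```bash
python3 -c "
from h import *
go((BR[0],BR[1],.2),60)"
```

```text
move [-0.4906 -0.1501  0.0134] [3.000e-04 6.000e-04 5.079e-01]
```

move_arm(plan=[[[0, -0.49, -0.15, 0.013, 0, 0, 1], [0, -0.49, -0.15, 0.013, 0, 0, 1], [0, -0.49, -0.15, 0.013, 0, 0, 1], [0, -0.49, -0.15, 0.013, 0, 0, 1], [0, -0.49, -0.15, 0.013, 0, 0, 1], [0, -0.49, -0.15, 0.013, 0, 0, 1], [0, -0.49, -0.15, 0.013, 0, 0, 1], [0, -0.49, -0.15, 0.013, 0, 0, 1]]])

```text
t: 4.95
tcp_pos: [0.4898, -0.2086, 0.1999]
ee_rot: [-3.142, 0.0, 0.529]
force: [-0.0, 1.2, -0.6]
width: 0.0004
grasp_force: 0.0
```

```bash
python3 -c "
from h import *
s=snapshot('top');t=snapshot('scene')
o=np.zeros((400,800,3),np.uint8)
o[:,:400]=cv2.resize(s['pixels'][165:245,220:300,::-1],(400,400),interpolation=cv2.INTER_CUBIC)
o[:,400:]=cv2.resize(t['pixels'][170:250,345:425,::-1],(400,400),interpolation=cv2.INTER_CUBIC)
cv2.imwrite('pics/c2.png',o)
go((BR[0],BR[1],.14),9.7)"
```

```text
move [-0.003   0.0052  0.0999] [-2.000e-04  3.000e-04  3.522e-01]
```

View pics/c2.png

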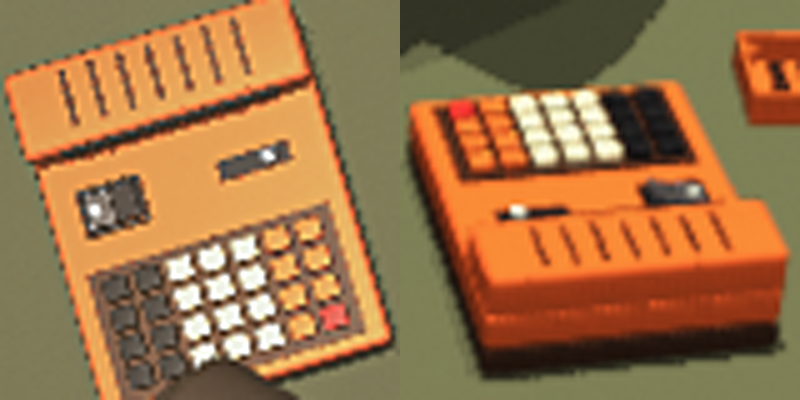

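In both views the left half (at about (97,208) in the crop) is now level and bright, and the right half is tilted dark, so the calculator is on. Next is the breaker.

move_arm(plan=[[[0, -0.003, 0.005, 0.06, 0, 0, 0.352], [0, -0.003, 0.005, 0.09, 0, 0, 0.352], [0, -0.003, 0.005, 0.1, 0, 0, 0.352], [0, -0.003, 0.005, 0.11, 0, 0, 0.352], [0, -0.003, 0.005, 0.12, 0, 0, 0.352], [0, -0.003, 0.005, 0.127, 0, 0, 0.352], [0, -0.003, 0.005, 0.132, 0, 0, 0.352], [0, -0.003, 0.005, 0.135, 0, 0, 0.352]]])

```text
t: 5.85
tcp_pos: [0.4906, -0.2102, 0.1191]
ee_rot: [3.141, -0.0, 0.166]
force: [0.4, 2.5, 2.8]
width: 0.0003
grasp_force: 1.5
```

```bash
python3 -c "
from h import *
go((BR[0],BR[1],.118),9.7)"
```

```text
move [-0.0003 -0.0001  0.0019] [ 0.0001 -0.0004 -0.0027]
```

move_arm(plan=[[[0, 0, 0, 0.001, 0, 0, 0], [0, 0, 0, 0.002, 0, 0, 0], [0, 0, 0, 0.002, 0, 0, 0]]])

```text
t: 6.15
tcp_pos: [0.4907, -0.2103, 0.1187]
ee_rot: [3.141, -0.001, 0.166]
force: [-0.9, 4.4, 11.8]
width: 0.0008
grasp_force: 5.1
```

Bottomed out at tip height 93.7 mm with 11.8 N. I'll lift and move to the box's rocker.

move_arm(plan=[[[0, 0, 0, -0.05, 0, 0, 0], [0, 0, 0, -0.08, 0, 0, 0], [0, 0, 0, -0.08, 0, 0, 0]]])

```text
t: 6.45
tcp_pos: [0.4912, -0.211, 0.168]
ee_rot: [3.139, -0.003, 0.166]
force: [-0.6, 0.4, -0.1]
width: 0.0002
grasp_force: 0.0
```

```bash
python3 -c "
from h import *
print(get_state()['tcp_pos']);go((MS[0],MS[1],.135),9.7);go((MS[0],MS[1],.118),9.7)"
```

```text
[ 0.49124007 -0.2110478   0.16795226]
move [ 0.02   -0.1269  0.0546] [ 0.0028 -0.0029 -0.0033]
move [ 0.0199 -0.127   0.0829] [ 0.0028 -0.0029 -0.0033]
```

move_arm(plan=[[[0, 0.02, -0.127, 0, 0, 0, 0], [0, 0.02, -0.127, 0, 0, 0, 0], [0, 0.02, -0.127, 0.03, 0, 0, 0], [0, 0.02, -0.127, 0.05, 0, 0, 0], [0, 0.02, -0.127, 0.05, 0, 0, 0]]])

```text
t: 6.95
tcp_pos: [0.4891, -0.1333, 0.134]
ee_rot: [-3.14, 0.003, 0.165]
force: [0.1, -1.5, -0.4]
width: 0.0003
grasp_force: 0.0
```

```bash
python3 -c "
from h import *
print(get_state()['tcp_pos'],MS);go((MS[0],MS[1],.118),9.7)"
```

```text
[ 0.48905092 -0.1332886   0.13395781] [ 0.49063537 -0.13405049]
move [0.0025 0.0017 0.0266] [-0.0015  0.0027 -0.0037]
```

move_arm(plan=[[[0, 0.002, 0.001, 0.008, 0, 0, 0], [0, 0.002, 0.001, 0.013, 0, 0, 0], [0, 0.002, 0.001, 0.018, 0, 0, 0], [0, 0.002, 0.001, 0.022, 0, 0, 0], [0, 0.002, 0.001, 0.025, 0, 0, 0], [0, 0.002, 0.001, 0.026, 0, 0, 0], [0, 0.002, 0.001, 0.026, 0, 0, 0]]])

```text
t: 7.65
tcp_pos: [0.4911, -0.1337, 0.1203]
ee_rot: [3.141, -0.0, 0.165]
force: [1.4, -0.9, 1.8]
width: 0.0007
grasp_force: 0.8
```

move_arm(plan=[[[0, 0, 0, 0.002, 0, 0, 0], [0, 0, 0, 0.0035, 0, 0, 0], [0, 0, 0, 0.005, 0, 0, 0], [0, 0, 0, 0.005, 0, 0, 0]]])

```text
t: 8.05
tcp_pos: [0.4912, -0.1337, 0.1181]
ee_rot: [3.141, -0.001, 0.165]
force: [-1.2, 1.0, 15.2]
width: 0.0007
grasp_force: 7.5
```

move_arm(plan=[[[0, 0, 0, -0.06, 0, 0, 0], [0, 0, 0, -0.12, 0, 0, 0], [0, 0, 0, -0.12, 0, 0, 0]]])

```text
t: 8.35
tcp_pos: [0.492, -0.134, 0.1926]
ee_rot: [3.139, -0.004, 0.166]
force: [0.4, 0.0, -0.3]
width: 0.0005
grasp_force: 0.0
```

```bash
python3 -c "
from h import *
print(get_state()['tcp_pos']);go((RB[0],RB[1],.19),9.7)"
```

```text
[ 0.49198425 -0.13402272  0.19264426]
move [-0.0229  0.2581  0.005 ] [ 0.0027 -0.0041 -0.0036]
```

move_arm(plan=[[[0, -0.022, 0.258, 0, 0, 0, 0], [0, -0.022, 0.258, 0, 0, 0, 0], [0, -0.022, 0.258, 0, 0, 0, 0], [0, -0.022, 0.258, 0, 0, 0, 0], [0, -0.022, 0.258, 0, 0, 0, 0], [0, -0.022, 0.258, 0, 0, 0, 0]]])

```text
t: 8.95
tcp_pos: [0.503, -0.2874, 0.1885]
ee_rot: [-3.14, 0.001, 0.166]
force: [-0.1, -0.8, 0.9]
width: 0.0004
grasp_force: 0.0
```

```bash
python3 -c "
from h import *
s=snapshot('top');t=snapshot('scene')
o=np.zeros((400,800,3),np.uint8)
o[:,:400]=cv2.resize(s['pixels'][170:250,325:405,::-1],(400,400),interpolation=cv2.INTER_CUBIC)
o[:,400:]=cv2.resize(t['pixels'][150:230,230:310,::-1],(400,400),interpolation=cv2.INTER_CUBIC)
cv2.imwrite('pics/c3.png',o)
print(get_state()['tcp_pos'],RB);go((RB[0],RB[1],.14),9.7)"
```

```text
[ 0.50341305 -0.28712202  0.18904941] [ 0.50393708 -0.28902489]
move [0.0004 0.0033 0.0817] [-0.0006  0.0005 -0.0025]
```

View pics/c3.png

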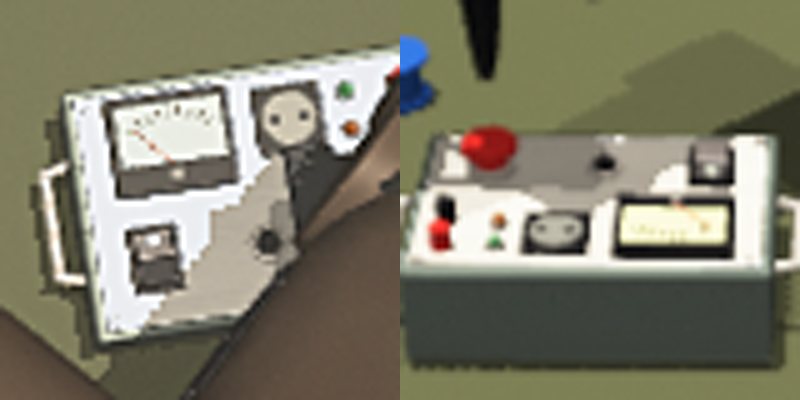

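The rocker's rear half (crop (152,240)) is level and its front half is tilted dark. The breaker (crop (605,163)) shows no white band, so it is in. Now I'll press the red button.

move_arm(plan=[[[0, 0, 0.003, 0.04, 0, 0, 0], [0, 0, 0.003, 0.07, 0, 0, 0], [0, 0, 0.003, 0.085, 0, 0, 0], [0, 0, 0.003, 0.092, 0, 0, 0], [0, 0, 0.003, 0.097, 0, 0, 0], [0, 0, 0.003, 0.1, 0, 0, 0], [0, 0, 0.003, 0.101, 0, 0, 0], [0, 0, 0.003, 0.101, 0, 0, 0]]])

```text
t: 9.85
tcp_pos: [0.504, -0.29, 0.1294]
ee_rot: [3.141, -0.001, 0.165]
force: [-1.8, 5.0, 6.3]
width: 0.0004
grasp_force: 2.8
```

move_arm(plan=[[[0, 0, 0, 0.001, 0, 0, 0], [0, 0, 0, 0.002, 0, 0, 0], [0, 0, 0, 0.002, 0, 0, 0], [0, 0, 0, 0.002, 0, 0, 0], [0, 0, 0, 0.002, 0, 0, 0]]])

```text
t: 10.35
tcp_pos: [0.5041, -0.2901, 0.1289]
ee_rot: [3.141, -0.001, 0.165]
force: [-2.7, 5.7, 12.4]
width: 0.0003
grasp_force: 6.3
```

```bash
python3 -c "
from h import *
print(get_state()['force'],get_state()['tcp_pos']);print(sign_off())"
```

```text
[-2.74605832  5.71127174 12.40198355] [ 0.50405834 -0.29013966  0.12892963]
the job is handed in; nothing more can be done
None
```

I handed the job in with both rockers on, the breaker in and the red button held fully down at about 12 N; the hand-in returned no verdict.

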